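Tuck a circuit board under the lapped flap of a test jig and hold it pressed

ROBOT

A 6-joint arm with a two-finger parallel gripper is mounted at the origin on the work surface. World frame = base frame: x ahead of the robot, y to its left, z up, the work surface at z = 0. Lengths are in m, angles in rad, forces in N, time in s.
With the tool pointing down it reaches from about 0.3 to 0.85 m from the base axis. Payload 4.2 kg.
Tool frame: the origin (TCP) lies at the very end of the fingers, on their centre line; the grasp point (between the pads) lies grip_depth behind it (grip_depth is the distance from the TCP to the grasp point, in m); z points along the fingers, y is the line along which they close (so a half turn about z gives the same grasp; the last joint's range is limited). The gripper opens to 91 mm and grips with 3 to 60 N. Pads are 32 mm wide; open, the fingers measure 118 mm over their backs; the gripper's body (76 mm by 178 mm) begins 60 mm behind the grasp point.
Start: joints at [1.289, 0.32, 1.565, -0, 1.257, -0.02], TCP at [0.149, 0.555, 0.214] pointing down, gripper open.
Joint ranges: [-3.11, 3.11], [-0.84, 2.01], [0.21, 2.61], [-1.34, 4.49], [0.05, 2.63], [-2.56, 2.56]. Speed limits (rad/s): [2.57, 2.57, 3.14, 3.14, 3.14, 3.14].

INTERFACE

Orientations are given as [roll, pitch, yaw] about the fixed x, y, z axes, in that order (R = Rz(yaw) Ry(pitch) Rx(roll)).
In Python, from cell import * gives the robot as it stands.
- The arm moves only by the tool move_arm, never from a script. Its argument "targets" is a list that holds one entry, the list of rows, each a list of 7 numbers: the gripper command: -1 is shut, 1 is fully open, values between are in proportion, then the shift along the world's x, y, z normalised to -1 to 1, where 1 is 25 cm, then the turn, a rotation vector about the world's x, y, z normalised to -1 to 1, where 1 is pi/4 rad. In form: [[[grip, dx, dy, dz, rx, ry, rz], ...]]. A call has 1 to 20 rows; each row is the pose to reach, as a shift and turn from the pose commanded when the call began; what a row does not reach only later rows make up. A row lasts 1/10 s, in which the tool goes at most 50 mm and 8.59 degrees, less where a joint would pass 70% of its speed; a pose out of reach is approached as far as the arm can. A call with a number of a shift or a turn outside -1 to 1 is refused whole. A call with a gripper value outside its range is refused whole. The fingers move at their own pace and stop on an object; "grip_force" is the grip in N (left out, the last holds). Time passes only in rows, so rows that repeat a pose let the fingers close. It gives the time, the measured TCP pose, the force, the opening and the grip force at its end, in the units of the state.
- get_state(): the state, without advancing time (a new reading comes with each control period).
- get_image(name): name is "side" or "top" or "wrist"; returns the picture (384x512x3 uint8, red, green, blue); there is no depth.
- calibration(name): a dict with "K" (3x3 intrinsics, pixels), "dist_coeffs" ([k1, k2, p1, p2, k3] as OpenCV has them; the pictures are not rectified), "extrinsics" (4x4, takes a point from camera to world coordinates); the wrist camera has in their place "T_tool_cam" (4x4, takes a point from camera to tool coordinates, whose origin is the TCP and whose axes are the flange's). Camera axes: x right, y up, looking along -z (the intrinsics and any distortion apply to the point x, -y, -z); pixel columns grow to the right and rows downward; lengths in m; the calibration is good to about 2 mm. A picture is of the moment at which its call begins: read the wrist's pose just before it. calibration takes no time and is no camera call.
- sign_off(): hands the job in; it is judged then, once.
Trained networks look in the newest picture that a camera, given by its name, has taken for a name from the list of things; names that differ only in an ending like _2 or _b are one class to them, and where a whole thing is asked for, a point or a joint stands for the part that bears it (a point fixed in the world has none). Each returns a list of dicts, best first, with "conf" (0 to 1); they miss things now and then, are a little off and sometimes report something else, mostly with a low value. They report only what shows in the picture. A call takes as long as a camera call.
- recognise(name, camera): "at" ([x, y, z] in m, in the coordinates of the camera as it stood for that picture, good to about 4 mm: the middle of the surface that is visible of it).
- outline_of(name, camera): "region" (384x512 bool, what is visible of it).
The state is a dict: "t": time; "joint_pos": joint angles; "joint_vel": joint speeds; "joint_efforts": joint torques, N m; "tool_pos": TCP position; "orientation": TCP orientation; "contact_force": force on the tool from outside, world axes, zero at the start; "wrist_torque": the same for the moment, N m; "grip_width": finger opening in m; "grasp_force": force on a finger pad.
Only numpy, scipy, OpenCV 4.12 (cv2) and the standard library are available. Lean on these libraries where they do the work, as an engineer would, in place of code of your own. Each camera call takes 0.05 s, during which the arm holds its last target. There are 200 camera calls.

TASK

Pick up the circuit board with the square finned heat sink, lay it flat on the sprung metal plate of the wooden test jig, contact edge towards the black hinged flap but still in front of it, centred between the two side stops and square to them. Then slide it back along the plate until its contact edge is well home under the lapped flap, without lifting the flap, and press the board flat so that the plate goes all the way down, without forcing it much harder than that; finish while still holding it pressed there. Leave the other things on the bench where they are.

Things in the scene. Friction and masses are not known exactly. Their poses are not given: they have to be found in the camera images.
- board: Board to test: blue, 80 mm along its x, 90 along y, 4 thick, 0.12 kg. Origin at the centre of its underside, z up. One dark finned heat sink, 24 x 24 mm, stands on it, centred 18 mm from the origin towards -x, its top 34 mm above the underside: grip it across either pair of sides. Chips are under 2 mm high. Contact edge (row of brass contacts): the edge at x = +40 mm.
- contact_edge (a point): Middle of the board's contact edge, on its underside, at x = +40 mm in the board.
- jig: Fixed wooden test jig, 190 mm along its x, 150 along y. Origin at the centre of its underside on the bench, z up; the flap is at its +x end, away from the robot. Two wooden side stops run from x = -75 to +22 mm, inner faces at y = -51 and +51 mm, tops 40 mm above the bench: a board centred at y = 0 has 6 mm of play each side.
- plate_top (a point): A point on the sprung aluminium plate's top face, directly above the jig's origin; moves down with the plate. Axes as the jig's. The plate lies from x = -75 to +45 mm in the jig, 100 mm wide; its top is 30 mm above the bench when up.
- rear_stop (a point): Middle of the rear stop's face, hidden under the flap, 46 mm from the jig's origin along its x, 35 mm above the bench: a board pushed against it has its origin at x = +6 mm in the jig and its edge 16 mm under the flap.
- plate (a joint): How far the sprung plate is pressed down, m: 0 up, 0.006 fully down on its stop. It begins to move at about 3 N and takes about 12 N fully down.
- flap (a joint): Angle of the hinged flap, rad: 0 lying level (as found), grows as its free edge is lifted; it swings freely and falls back by its weight. A black sheet 124 mm wide, 55 mm from hinge to free edge, 3 mm thick.
- flap_edge (a point): Middle of the flap's free edge, at its underside: 30 mm from the jig's origin along its x, 7 mm above the plate when the plate is up.
- screwdriver: Bystander: a screwdriver, 150 mm long, lying; origin at its middle.
- spool: Bystander: a white solder spool, 54 mm across, 36 mm high; origin at the centre of its underside.
- knob_board: Bystander: another circuit board, 70 x 110 mm, with six round black knobs, 24 mm high in all; not the one to test; origin at the centre of its underside.
- jar: Bystander: a clear screw-top jar, 48 mm across, 60 mm high; origin at the centre of its underside.
- tray: Bystander: a grey divided parts tray, 80 x 120 x 25 mm; origin at the centre of its underside.
- pliers: Bystander: pliers lying flat, about 130 mm long, 14 mm high; origin near the middle.
- brush: Bystander: a small brush lying, 160 mm long; origin near the middle.

How it is judged:
On the way, in this order (a step that is already met when the one before it is completed fails the run):
1. the board lies flat on the plate, centred between the side stops and square to them, its contact edge still in front of the flap (angle between board's own z axis and vertical below 0.045 rad and z of board in the frame of plate_top between -0.003 and 0.002 m and y of board in the frame of jig between -0.0045 and 0.0045 m and angle between the x axis of board and the x axis of jig, either way round below 0.08 rad and value of joint flap below 0.1 rad and x of contact_edge in the frame of jig below 0.0295 m and x of board in the frame of jig above -0.05 m), for 0.2 s.
2. the contact edge is well under the lowered flap, the board still flat on the plate (angle between board's own z axis and vertical below 0.045 rad and z of board in the frame of plate_top between -0.003 and 0.002 m and y of board in the frame of jig between -0.0045 and 0.0045 m and angle between the x axis of board and the x axis of jig, either way round below 0.08 rad and value of joint flap below 0.1 rad and x of contact_edge in the frame of jig above 0.042 m), for 0.2 s.
At the end, for the whole second after the job is handed in: Held still by the fingers (over 2 N): plate down at least 4.5 of 6 mm, board flat on it (2 mm, 0.045 rad), centred within 4.5 mm, square within 0.08 rad, contact edge at least 12 mm under the flap, flap down (under 0.1 rad) (all of step 2 and value of joint plate above 0.0045 m and contact force between the fingers and board above 2 N and linear speed of board below 0.02 m/s); the arm keeps its last pose, push and grip.
It fails at once if the flap is lifted (free edge raised by more than about 5 mm) (value of joint flap above 0.1 rad).
It fails at once if the board is forced against the jig with more than 45 N (contact force between board and jig above 45 N).
It fails at once if another thing on the bench is pushed away (more than 30 mm) (distance of any of screwdriver, spool, knob_board, jar, tray, pliers, brush from where it was at the start of the episode above 0.03 m).
It also fails if it takes over 48 s, if anything falls off the work surface, if the arm or the gripper's body presses on something with over 40 N, if the wrist force passes 120 N, or if a joint passes its speed limit or range.

## Working session

There is one attempt and no reset: what is moved stays moved. The work goes in short steps, Python scripts to look and compute and a tool call to move; the robot and the scene stay as the last step left them, time stands still between calls to the robot, and variables do not carry over. Pictures are saved under pics/ and viewed, at most 10 in all, crops included, and the job is handed in when it is done.

Besides the shell and the picture viewer there is one more tool, called after "Emit:" as a command line: name --argument value ..., lists and objects as JSON in quotes. move_arm: Moves the arm, as the interface text tells. Its arguments: {"type":"object","properties":{"targets":{"type":"array"},"grip_force":{"type":"number"}},"required":["targets"]}

```bash
mkdir -p pics; ls; python3 - <<'E'
from cell import *
import cv2,numpy as np
s=get_state();print({k:np.round(v,3) for k,v in s.items()})
t=get_image("top");sd=get_image("side")
cv2.imwrite("pics/a.png",cv2.cvtColor(t,cv2.COLOR_RGB2BGR));cv2.imwrite("pics/b.png",cv2.cvtColor(sd,cv2.COLOR_RGB2BGR))
for c in("top","side"):
  k=calibration(c);print(c,k)
  T=np.array(k["extrinsics"])
  for n in("board","jig","plate","flap"):
    for d in recognise(n,c)[:2]:print(c,n,round(d["conf"],2),np.round(T[:3,:3]@d["at"]+T[:3,3],3))
print(calibration("wrist"))
E
```

```text
pics
{'t': np.float64(0.0), 'joint_pos': array([ 1.289,  0.32 ,  1.566, -0.   ,  1.257, -0.02 ]), 'joint_vel': array([-0.002,  0.001, -0.001,  0.001, -0.001, -0.001]), 'joint_efforts': array([-1.0000e-03, -4.1244e+01, -2.3197e+01,  7.3000e-02,  4.6000e-02,
       -0.0000e+00]), 'tool_pos': array([0.149, 0.555, 0.213]), 'orientation': array([-3.14, -0.  ,  2.88]), 'contact_force': array([ 0.815,  0.689, -0.762]), 'wrist_torque': array([0.034, 0.031, 0.013]), 'grasp_force': np.float64(0.0), 'grip_width': np.float64(0.091)}
top {'K': array([[406.96432319,   0.        , 251.78366448],
       [  0.        , 406.96432319, 188.18314143],
       [  0.        ,   0.        ,   1.        ]]), 'dist_coeffs': array([0.03560176, 0.        , 0.        , 0.        , 0.        ]), 'extrinsics': array([[-6.67438964e-04,  9.92337099e-01, -1.23558230e-01,
         3.99055943e-01],
       [-9.99675151e-01, -3.81017201e-03, -2.52006921e-02,
        -2.13269325e-02],
       [-2.54783598e-02,  1.23501272e-01,  9.92017283e-01,
         1.43028194e+00],
       [ 0.00000000e+00,  0.00000000e+00,  0.00000000e+
[... 785 characters left out ...]
.499 0.183 0.007]
side plate 0.57 [ 0.458 -0.23   0.028]
side flap 0.82 [ 0.531 -0.211  0.039]
{'K': array([[304.51625545,   0.        , 257.44267109],
       [  0.        , 304.51625545, 190.96600738],
       [  0.        ,   0.        ,   1.        ]]), 'dist_coeffs': array([-0.05584562,  0.        ,  0.        ,  0.        ,  0.        ]), 'T_tool_cam': array([[ 1.84625194e-04,  9.57127679e-01,  2.89666311e-01,
         8.19239288e-02],
       [ 9.99999676e-01, -4.03784904e-04,  6.96831376e-04,
         2.74461840e-04],
       [ 7.83919481e-04,  2.89666088e-01, -9.57127443e-01,
        -1.71212491e-01],
       [ 0.00000000e+00,  0.00000000e+00,  0.00000000e+00,
         1.00000000e+00]])}
```

View pics/a.png

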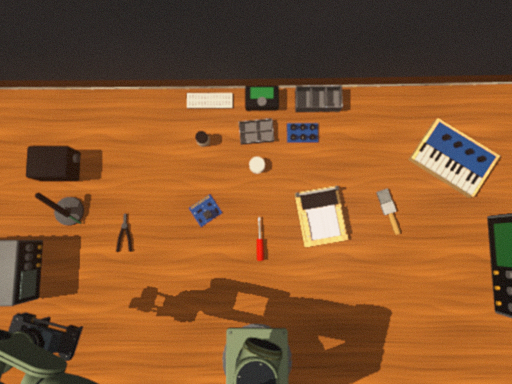

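View pics/b.png

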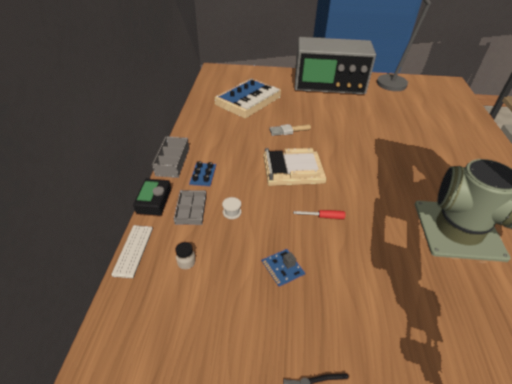

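The top picture shows the board at about (206,210) and the jig at (322,217), with its flap at the far side. The side picture agrees: board at (284,266), jig at (294,166). I'll move the wrist camera over the board.

Emit:
move_arm --targets '[[[1,1,-1,0,0,0,0],[1,1,-1,0,0,0,0],[1,1,-1,0,0,0,0],[1,1,-1,0,0,0,0],[1,1,-1,0,0,0,0],[1,1,-1,0,0,0,0],[1,1,-1,0,0,0,0],[1,1,-1,0,0,0,0]]]'

```text
t: 1.3
tool_pos: [0.4022, 0.3018, 0.2141]
orientation: [-3.141, 0.002, 2.874]
contact_force: [-0.8, -0.2, 0.7]
grip_width: 0.0909
grasp_force: 0.0
```

Emit:
move_arm --targets '[[[1,0.4,-0.5,-0.1,0,0,0],[1,0.4,-0.5,-0.1,0,0,0],[1,0.4,-0.5,-0.1,0,0,0],[1,0.4,-0.5,-0.1,0,0,0],[1,0.4,-0.5,-0.1,0,0,0],[1,0.4,-0.5,-0.1,0,0,0]]]'

```text
t: 1.9
tool_pos: [0.4981, 0.1815, 0.189]
orientation: [3.141, -0.001, 2.88]
contact_force: [-0.6, 1.0, -0.2]
grip_width: 0.0912
grasp_force: 0.0
```

```bash
cat > h.py <<'E'
from cell import *
import cv2,numpy as np
from scipy.spatial.transform import Rotation as R
def campose(c,s=None):
    k=calibration(c)
    if c!="wrist": return np.array(k["extrinsics"])
    T=np.eye(4);T[:3,:3]=R.from_euler("xyz",s["orientation"]).as_matrix();T[:3,3]=s["tool_pos"]
    return T@k["T_tool_cam"]
def ray(c,T,uv):
    k=calibration(c);p=cv2.undistortPoints(np.array([[uv]],float),k["K"],k["dist_coeffs"])[0,0]
    return T[:3,3],T[:3,:3]@[p[0],-p[1],-1]
def at_z(c,T,uv,z):
    o,d=ray(c,T,uv);return o+d*(z-o[2])/d[2]
def project(c,T,P):
    k=calibration(c);q=(np.atleast_2d(P)-T[:3,3])@T[:3,:3]
    return cv2.projectPoints(q*[1,-1,-1],np.zeros(3),np.zeros(3),k["K"],k["dist_coeffs"])[0][:,0]
def tri(rays):
    A=np.zeros((3,3));b=np.zeros(3)
    for o,d in rays:
        d=d/np.linalg.norm(d);M=np.eye(3)-np.outer(d,d);A+=M;b+=M@o
    return np.linalg.solve(A,b)
def snap(name):
    s=get_state();im=get_image("wrist");cv2.imwrite(f"pics/{name}.png",cv2.cvtColor(im,cv2.COLOR_RGB2BGR))
    T=campose("wrist",s);np.save(f"{name}.npy",T);print(np.round(s["t"],2),np.round(s["tool_pos"],4),np.round(s["orientation"],4))
    return im,T
E
python3 - <<'E'
from h import *
snap("w1")
E
```

```text
1.9 [0.4981 0.1815 0.189 ] [ 3.1409e+00 -9.0000e-04  2.8800e+00]
```

View pics/w1.png

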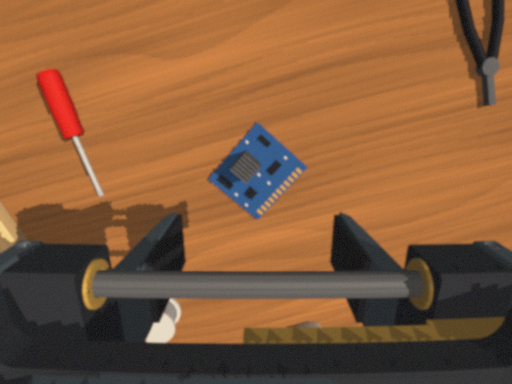

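The wrist picture shows the board with corners at about (257,124), (306,168), (258,217) and (209,180). The brass contacts run from (306,168) to (258,217), and the heat sink is at (245,166). Next I'll fit its pose.

```bash
cat >> h.py <<'E'
def bluerect(im,T,c,z,near):
    hsv=cv2.cvtColor(im,cv2.COLOR_RGB2HSV)
    m=cv2.inRange(hsv,(100,90,40),(125,255,255));m=cv2.morphologyEx(m,cv2.MORPH_CLOSE,np.ones((5,5)))
    cs,_=cv2.findContours(m,cv2.RETR_EXTERNAL,cv2.CHAIN_APPROX_NONE)
    cs=[x for x in cs if cv2.contourArea(x)>50]
    ct=min(cs,key=lambda x:np.linalg.norm(x.mean(0)[0]-near))
    W=np.array([at_z(c,T,p,z)[:2] for p in cv2.convexHull(ct)[:,0]],np.float32)
    return cv2.minAreaRect(W*1000),ct
E
python3 - <<'E'
from h import *
im=cv2.cvtColor(cv2.imread("pics/w1.png"),cv2.COLOR_BGR2RGB);T=np.load("w1.npy")
print(bluerect(im,T,"wrist",.004,(258,172))[0])
C=[(257,124),(306,168),(258,217),(209,180)]
W=np.array([at_z("wrist",T,p,.004) for p in C]);print(np.round(W,4));print("mean",W.mean(0))
d=W[1]+W[2]-W[0]-W[3];print("yaw",np.arctan2(d[1],d[0]),[np.linalg.norm(W[i]-W[i-1]) for i in range(4)])
# two-view height of corners with top cam
t=cv2.cvtColor(cv2.imread("pics/a.png"),cv2.COLOR_BGR2RGB);Tt=campose("top")
print(bluerect(t,Tt,"top",.004,(206,210))[0])
o=outline_of("jig","top");print(len(o))
# jig corner / flap points in the top view
for n in("jig","plate","flap"):
  for d in outline_of(n,"top")[:1]:
    r=d["region"].astype(np.uint8);z={"jig":.03,"plate":.03,"flap":.04}[n]
    ys,xs=np.nonzero(r);h=cv2.convexHull(np.c_[xs,ys].astype(np.int32))[:,0]
    w=np.array([at_z("top",Tt,p,z)[:2]*1000 for p in h],np.float32);print(n,d["conf"],cv2.minAreaRect(w))
E
```

```text
((500.56146240234375, 180.01597595214844), (77.92249298095703, 88.2777328491211), 33.717464447021484)
[[0.4452 0.1952 0.004 ]
 [0.5103 0.2385 0.004 ]
 [0.5561 0.1668 0.004 ]
 [0.4944 0.1219 0.004 ]]
mean [0.50152093 0.18061277 0.004     ]
yaw 0.6080842743337762 [np.float64(0.08834701099649618), np.float64(0.07814673583805494), np.float64(0.08513356026190695), np.float64(0.07633719345531234)]
((497.19830322265625, 177.88671875), (70.68972778320312, 84.92443084716797), 33.17892837524414)
2
jig 0.8 ((476.75958251953125, -221.49853515625), (188.9507598876953, 153.3727264404297), 9.921095848083496)
plate 0.73 ((455.27044677734375, -225.45263671875), (106.07510375976562, 99.96189880371094), 10.277811050415039)
flap 0.82 ((535.4087524414062, -211.94166564941406), (59.324485778808594, 123.09524536132812), 10.192034721374512)
```

The board is at about (0.5006, 0.180) with yaw 0.59. The jig's yaw is about 0.177. Before grasping, I'll look at the empty jig from two places.

Emit:
move_arm --targets '[[[1,0,-0.8,0.1,0,0,-0.7],[1,0,-0.8,0.1,0,0,-0.7],[1,0,-0.8,0.1,0,0,-0.7],[1,0,-0.8,0.1,0,0,-0.7],[1,0,-0.8,0.1,0,0,-0.7]]]'

```text
t: 2.65
tool_pos: [0.4991, -0.0238, 0.2151]
orientation: [3.141, 0.003, 2.324]
contact_force: [-0.4, -0.1, 0.2]
grip_width: 0.0909
grasp_force: 0.0
```

Emit:
move_arm --targets '[[[1,-0.1,-0.8,0.05,0,0,-0.74],[1,-0.1,-0.8,0.05,0,0,-0.74],[1,-0.1,-0.8,0.05,0,0,-0.74],[1,-0.1,-0.8,0.05,0,0,-0.74],[1,-0.1,-0.8,0.05,0,0,-0.74],[1,-0.1,-0.8,0.05,0,0,-0.74],[1,-0.1,-0.8,0.05,0,0,-0.74]]]'

```text
t: 3.35
tool_pos: [0.474, -0.2178, 0.2263]
orientation: [-3.142, -0.001, 1.751]
contact_force: [0.9, -0.6, -0.0]
grip_width: 0.0915
grasp_force: 0.0
```

```bash
python3 - <<'E'
from h import *
import cell
print(getattr(cell,"grip_depth",None))
snap("j1")
E
```

```text
0.0188
3.35 [ 0.474  -0.2178  0.2263] [-3.1415e+00 -1.1000e-03  1.7513e+00]
```

Emit:
move_arm --targets '[[[1,-0.1,-0.3,0,0,0,0],[1,-0.1,-0.3,0,0,0,0],[1,-0.1,-0.3,0,0,0,0],[1,-0.1,-0.3,0,0,0,0]]]'

```text
t: 3.8
tool_pos: [0.4492, -0.2932, 0.2264]
orientation: [3.141, -0.001, 1.75]
contact_force: [0.4, -0.1, -0.2]
grip_width: 0.0912
grasp_force: 0.0
```

```bash
python3 - <<'E'
from h import *
snap("j2")
a=cv2.imread("pics/j1.png");b=cv2.imread("pics/j2.png")
cv2.imwrite("pics/j12.png",cv2.resize(np.vstack([a[:300],b[:300]]),(512,600)))
E
```

```text
3.8 [ 0.4492 -0.2932  0.2264] [ 3.1413e+00 -1.0000e-03  1.7500e+00]
```

View pics/j12.png

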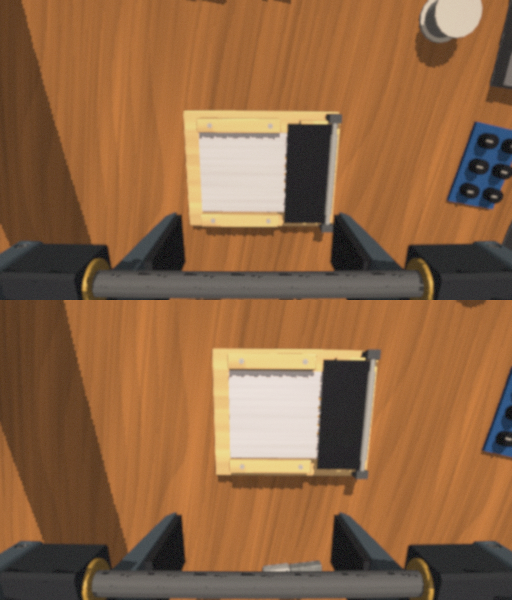

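Both views show the whole jig. In j1 the flap's free edge runs about (288,124)–(285,222); in j2 it runs about (322,60)–(318,169). I'll extract the edges precisely and triangulate.

```bash
cat > jig.py <<'E'
from h import *
def big(m,box):
    k=np.zeros_like(m);x0,y0,x1,y1=box;k[y0:y1,x0:x1]=m[y0:y1,x0:x1]
    k=cv2.morphologyEx(k,cv2.MORPH_OPEN,np.ones((5,5)))
    return max(cv2.findContours(k,cv2.RETR_EXTERNAL,cv2.CHAIN_APPROX_NONE)[0],key=cv2.contourArea)
def quad(ct):
    h=cv2.convexHull(ct)
    q=cv2.approxPolyN(h,4).reshape(-1,2).astype(float)
    c=q.mean(0);return q[np.argsort(np.arctan2(*(q-c).T[::-1]))]  # TL,TR,BR,BL
Q={}
for n in("j1","j2"):
    im=cv2.imread(f"pics/{n}.png");T=np.load(n+".npy");hsv=cv2.cvtColor(im,cv2.COLOR_BGR2HSV)
    box=(175,30,390,232) if n=="j1" else (200,30,390,195)
    fl=quad(big(cv2.inRange(hsv,(0,0,0),(180,255,50)),box))
    pl=quad(big(cv2.inRange(hsv,(0,0,150),(180,50,255)),box))
    Q[n]=(fl,pl,T);print(n,"flap",fl.round(1).tolist(),"plate",pl.round(1).tolist())
for j,nm in((0,"flap"),(1,"plate")):
    P=np.array([tri([ray("wrist",Q[n][2],Q[n][j][i]) for n in Q]) for i in range(4)])
    print(nm,np.round(P,4).tolist())
    e=P[0]-P[3] ;print(" left edge mid",np.round((P[0]+P[3])/2,4),"len",np.linalg.norm(e),"yaw",np.arctan2(-e[0],e[1]))
for n in Q:
    for j,z in((0,.04),(1,.03)):
        P=np.array([at_z("wrist",Q[n][2],p,z) for p in Q[n][j]]);l=(P[0]+P[3])/2;r=(P[1]+P[2])/2;e=P[0]-P[3];t=P[1]+P[2]-P[0]-P[3]
        print(n,j,"left",l[:2].round(4),"right",r[:2].round(4),"yaw",np.arctan2(-e[0],e[1]).round(4),np.arctan2(t[1],t[0]).round(4),"len",np.linalg.norm(e).round(4),np.linalg.norm(t/2).round(4))
E
python3 jig.py
```

```text
j1 flap [[288.0, 126.0], [330.0, 126.0], [323.0, 221.0], [285.0, 221.0]] plate [[199.0, 136.0], [286.0, 134.0], [284.0, 211.0], [202.0, 210.0]]
j2 flap [[325.0, 62.0], [368.0, 62.0], [358.0, 167.0], [318.0, 167.0]] plate [[229.0, 74.0], [321.0, 72.0], [316.0, 157.0], [230.0, 157.0]]
flap [[0.4998, -0.1598, 0.0427], [0.547, -0.1507, 0.0422], [0.5677, -0.2672, 0.0409], [0.5204, -0.2761, 0.0399]]
 left edge mid [ 0.5101 -0.2179  0.0413] len 0.11820350667957985 yaw 0.17516200739548174
plate [[0.3984, -0.1907, 0.0324], [0.5, -0.1698, 0.0334], [0.5175, -0.2661, 0.0311], [0.4137, -0.2855, 0.0273]]
 left edge mid [ 0.406  -0.2381  0.0299] len 0.09619021838264064 yaw 0.15988044341044957
j1 0 left [ 0.51   -0.2179] right [ 0.5577 -0.2091] yaw 0.177 0.1821 len 0.1182 0.0485
j1 1 left [ 0.406  -0.2377] right [ 0.5092 -0.2183] yaw 0.1672 0.1854 len 0.0946 0.105
j2 0 left [ 0.5106 -0.2178] right [ 0.558  -0.2088] yaw 0.166 0.1874 len 0.1182 0.0482
j2 1 left [ 0.406  -0.2377] right [ 0.5091 -0.2178] yaw 0.1676 0.1913 len 0.0959 0.105
```

Emit:
move_arm --targets '[[[1,0.07,0.92,0,0,0,0.26],[1,0.07,0.92,0,0,0,0.26],[1,0.07,0.92,0,0,0,0.26],[1,0.07,0.92,0,0,0,0.26],[1,0.07,0.92,0,0,0,0.26],[1,0.07,0.92,0,0,0,0.26]]]'

```text
t: 4.45
tool_pos: [0.466, -0.0597, 0.2267]
orientation: [3.141, -0.001, 1.96]
contact_force: [-0.5, -0.5, -0.2]
grip_width: 0.0915
grasp_force: 0.0
```

Emit:
move_arm --targets '[[[0.2,0.076,0.93,-0.36,0,0,0.26],[0.2,0.076,0.93,-0.36,0,0,0.26],[0.2,0.076,0.93,-0.36,0,0,0.26],[0.2,0.076,0.93,-0.36,0,0,0.26],[0.2,0.076,0.93,-0.36,0,0,0.26],[0.2,0.076,0.93,-0.36,0,0,0.26],[0.2,0.076,0.93,-0.36,0,0,0.26],[0.2,0.076,0.93,-0.36,0,0,0.26]]]'

```text
t: 5.25
tool_pos: [0.4854, 0.1674, 0.1369]
orientation: [3.141, 0.001, 2.157]
contact_force: [-0.1, -0.1, -0.6]
grip_width: 0.0547
grasp_force: 0.0
```

```bash
python3 - <<'E'
from h import *
im,T=snap("w2")
p=project("wrist",T,[.5006,.18,.004])[0]
r,ct=bluerect(im,T,"wrist",.004,p);print(r)
im1=cv2.cvtColor(cv2.imread("pics/w1.png"),cv2.COLOR_BGR2RGB);T1=np.load("w1.npy")
for z in(0,.004,.008): print(z,bluerect(im1,T1,"wrist",z,(258,172))[0][0:2],bluerect(im,T,"wrist",z,p)[0][0:2])
E
```

```text
5.25 [0.4854 0.1674 0.1369] [3.1412e+00 6.0000e-04 2.1574e+00]
((500.5482177734375, 180.1037139892578), (78.01854705810547, 87.69719696044922), 33.509437561035156)
0 ((501.4750671386719, 179.76052856445312), (78.79718780517578, 89.2686767578125)) ((501.341796875, 179.365234375), (79.04495239257812, 88.85084533691406))
0.004 ((500.56146240234375, 180.01597595214844), (77.92249298095703, 88.2777328491211)) ((500.5482177734375, 180.1037139892578), (78.01854705810547, 87.69719696044922))
0.008 ((499.6478271484375, 180.2713623046875), (77.0477294921875, 87.28679656982422)) ((499.754638671875, 180.84226989746094), (76.99224853515625, 86.54342651367188))
```

View pics/w2.png

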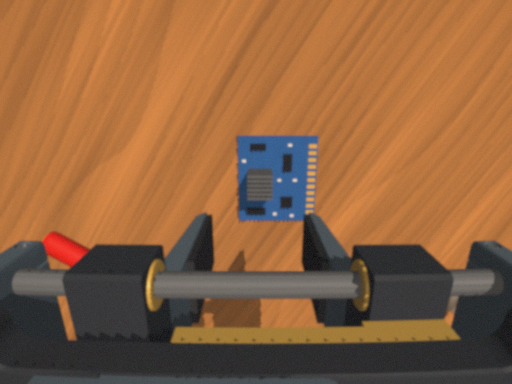

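The board is square in the wrist picture, with the heat sink at (260,184) and the contacts at right near x=312. The two views agree at the 4 mm top-face height. I'll descend, grip and lift.

Emit:
move_arm --targets '[[[0.2,0,0.01,-0.2,0,0,0],[0.2,0,0.01,-0.35,0,0,0],[0.2,0,0.01,-0.45,0,0,0],[0.2,0,0.01,-0.508,0,0,0],[0.2,0,0.01,-0.508,0,0,0],[0.2,0,0.01,-0.508,0,0,0],[-1,0,0.01,-0.508,0,0,0],[-1,0,0.01,-0.508,0,0,0],[-1,0,0.01,-0.508,0,0,0],[-1,0,0.01,-0.508,0,0,0],[-1,0,0.01,-0.508,0,0,0],[-1,0,0.01,-0.508,0,0,0],[-1,0,0.01,-0.508,0,0,0]]]' --grip_force 40

```text
t: 6.6
tool_pos: [0.4856, 0.1705, 0.0099]
orientation: [3.141, 0.0, 2.157]
contact_force: [-1.5, -0.4, 4.8]
grip_width: 0.0236
grasp_force: 40.0
```

Emit:
move_arm --targets '[[[-1,0,0,0.15,0,0,0],[-1,0,0,0.3,0,0,0],[-1,0,0,0.44,0,0,0],[-1,0,-0.15,0.44,0,0,-0.06],[-1,0,-0.3,0.44,0,0,-0.12],[-1,-0.1,-0.45,0.44,0,0,-0.18],[-1,-0.1,-0.6,0.44,0,0,-0.24],[-1,-0.1,-0.75,0.44,0,0,-0.3],[-1,-0.1,-0.8,0.44,0,0,-0.3],[-1,-0.1,-0.8,0.44,0,0,-0.3]]]'

```text
t: 7.6
tool_pos: [0.46, -0.0307, 0.1191]
orientation: [-3.141, -0.0, 1.919]
contact_force: [-0.5, 1.1, -1.5]
grip_width: 0.0237
grasp_force: 40.0
```

Emit:
move_arm --targets '[[[-1,-0.02,-0.15,0,0,0,-0.04],[-1,-0.04,-0.3,0,0,0,-0.08],[-1,-0.06,-0.45,0,0,0,-0.12],[-1,-0.08,-0.6,0,0,0,-0.16],[-1,-0.08,-0.72,0,0,0,-0.22],[-1,-0.08,-0.8,0,0,0,-0.22],[-1,-0.08,-0.803,0,0,0,-0.22],[-1,-0.08,-0.803,0,0,0,-0.22],[-1,-0.08,-0.803,0,0,0,-0.22]]]'

```text
t: 8.5
tool_pos: [0.4403, -0.2287, 0.1192]
orientation: [-3.141, -0.001, 1.75]
contact_force: [-0.2, 0.4, -1.9]
grip_width: 0.024
grasp_force: 40.0
```

```bash
python3 - <<'E'
from h import *
im,T=snap("h1")
s=get_state();print(s["contact_force"],s["grip_width"])
z=s["tool_pos"][2]-.0099+.004
y=s["orientation"][2]-np.pi/2
p=project("wrist",T,np.r_[s["tool_pos"][:2]+.018*np.array([np.cos(y),np.sin(y)]),z])[0]
r,ct=bluerect(im,T,"wrist",z,p);print(p,r,"tool yaw-90 deg",np.degrees(y),cv2.boundingRect(ct))
E
```

```text
8.5 [ 0.4403 -0.2287  0.1192] [-3.1411e+00 -1.3000e-03  1.7504e+00]
[-0.06643067  0.95744514 -1.97899882] 0.023823549132244302
[284.98979341 234.36266949] ((455.8048095703125, -206.35972595214844), (80.19622802734375, 53.7907829284668), 10.335844039916992) tool yaw-90 deg 10.300586271196556 (222, 163, 135, 83)
```

View pics/h1.png

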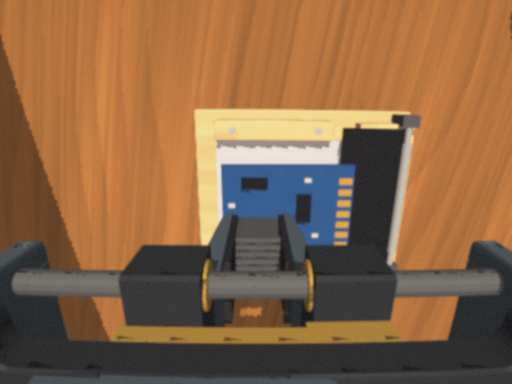

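The picture shows the board held square over the plate, with its far edge at row 163, the stop above it at row 130, and the flap edge at column 342. I'll lower it between the stops, stopping just above the plate, then check the gap to the stop.

Emit:
move_arm --targets '[[[-1,0,-0.006,-0.1,0,0,0],[-1,0,-0.006,-0.2,0,0,0],[-1,0,-0.006,-0.26,0,0,0],[-1,0,-0.006,-0.295,0,0,0],[-1,0,-0.006,-0.295,0,0,0],[-1,0,-0.006,-0.295,0,0,0]]]'

```text
t: 9.15
tool_pos: [0.4409, -0.2317, 0.0463]
orientation: [3.141, 0.001, 1.749]
contact_force: [0.2, -0.0, -0.5]
grip_width: 0.0238
grasp_force: 40.0
```

```bash
python3 - <<'E'
from h import *
im,T=snap("h2")
s=get_state();print(s["contact_force"])
t=get_image("top");sd=get_image("side")
bgr=lambda a:cv2.cvtColor(a,cv2.COLOR_RGB2BGR)
cv2.imwrite("pics/t2.png",bgr(t));cv2.imwrite("pics/s2.png",bgr(sd))
a=cv2.resize(bgr(im)[90:290,170:440],None,fx=1.85,fy=1.85,interpolation=3)
b=cv2.resize(bgr(t)[175:255,285:360],None,fx=3,fy=3,interpolation=3)
c=cv2.resize(bgr(sd)[140:195,250:340],None,fx=2.75,fy=2.75,interpolation=3)
H=np.zeros((600,800,3),np.uint8);H[:a.shape[0],:a.shape[1]]=a
H[:b.shape[0],520:520+b.shape[1]]=b;H[300:300+c.shape[0],520:520+c.shape[1]]=c
cv2.imwrite("pics/m2.png",H)
E
```

```text
9.15 [ 0.4409 -0.2317  0.0463] [3.1407e+00 6.0000e-04 1.7494e+00]
[-0.58175611 -0.41568685 -1.23132234]
```

View pics/m2.png

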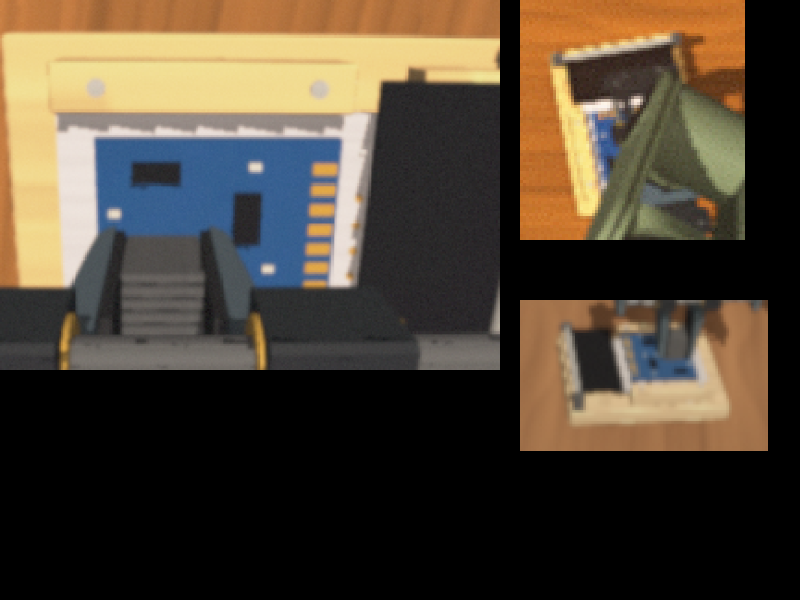

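The wrist crop shows the board between the stops: its far edge is at v≈164.6, the stop's inner edge at v≈151, the contact edge at u≈354 and the flap edge at u≈377. Next I'll measure the gaps.

```bash
python3 - <<'E'
from h import *
T=np.load("h2.npy")
f=lambda x,y:(170+x/1.85,90+y/1.85)
Jo=np.array([.4798,-.2232]);c,s=np.cos(.178),np.sin(.178);M=np.array([[c,s],[-s,c]])
for n,p,z in[("stopL",(55,110),.04),("stopR",(355,113),.04),("platefront",(60,200),.03),("boardTL",(95,138),.0404),("boardTR",(341,138),.0404),("boardBR",(335,285),.0404),("boardBL",(97,225),.0404),("flapT",(382,84),.04),("flapB",(358,285),.04),("screw1",(95,88),.04)]:
    print(n,np.round(1000*(M@(at_z("wrist",T,f(*p),z)[:2]-Jo)),1))
im=cv2.imread("pics/h2.png");g=im[:,:]
print(im[140:175,250].tolist()[::1])
E
```

```text
stopL [-73.2  52.6]
stopR [22.3 51.8]
platefront [-75.   19.2]
boardTL [-60.7  43.6]
boardTR [18.4 43.7]
boardBR [21.3 -8.6]
boardBL [-61.   13.8]
flapT [30.  61.1]
flapB [29.6 -8.8]
screw1 [-60.3  59.5]
[[145, 219, 242], [145, 218, 242], [144, 219, 241], [144, 219, 241], [147, 220, 242], [144, 219, 242], [144, 218, 242], [140, 216, 241], [142, 215, 241], [135, 202, 235], [119, 171, 212], [121, 144, 170], [127, 136, 150], [136, 142, 153], [137, 142, 153], [134, 138, 148], [134, 137, 147], [132, 137, 148], [132, 139, 148], [134, 138, 149], [152, 160, 172], [182, 191, 207], [201, 211, 221], [192, 193, 202], [159, 145, 143], [143, 107, 89], [138, 93, 59], [143, 97, 58], [141, 94, 51], [140, 96, 52], [140, 93, 52], [139, 94, 55], [143, 97, 57], [140, 92, 51], [143, 94, 55]]
```

Measured in this view, the board's y is about -2 mm and its contact edge is about 10 mm in front of the flap. I'll shift it +2 mm in the jig's y and lower it onto the plate.

Emit:
move_arm --targets '[[[-1,-0.0015,0.008,0,0,0,0],[-1,-0.0015,0.008,-0.008,0,0,0],[-1,-0.0015,0.008,-0.016,0,0,0],[-1,-0.0015,0.008,-0.024,0,0,0],[-1,-0.0015,0.008,-0.024,0,0,0],[-1,-0.0015,0.008,-0.024,0,0,0]]]'

```text
t: 9.9
tool_pos: [0.4399, -0.2298, 0.0398]
orientation: [-3.142, -0.0, 1.749]
contact_force: [-0.1, 0.0, 0.4]
grip_width: 0.0239
grasp_force: 40.0
```

Emit:
move_arm --targets '[[[-1,0,0,-0.002,0,0,0],[-1,0,0,-0.004,0,0,0],[-1,0,0,-0.004,0,0,0],[-1,0,0,-0.004,0,0,0]]]'

```text
t: 10.3
tool_pos: [0.4399, -0.2298, 0.0388]
orientation: [3.141, 0.0, 1.749]
contact_force: [-1.7, 0.1, 1.4]
grip_width: 0.0236
grasp_force: 40.0
```

Emit:
move_arm --targets '[[[-1,0,0,-0.002,0,0,0],[-1,0,0,-0.004,0,0,0],[-1,0,0,-0.004,0,0,0],[-1,0,0,-0.004,0,0,0]]]'

```text
t: 10.7
tool_pos: [0.4399, -0.2298, 0.0378]
orientation: [3.142, -0.0, 1.749]
contact_force: [-2.5, 0.4, 3.2]
grip_width: 0.0235
grasp_force: 40.0
```

```bash
python3 - <<'E'
from h import *
im,T=snap("h3")
F=[]
for i in range(5):
    get_image("side");F.append(get_state()["contact_force"])
print(np.mean(F,0))
cv2.imwrite("pics/h3c.png",cv2.resize(cv2.imread("pics/h3.png")[90:290,170:440],None,fx=2.5,fy=2.5,interpolation=3))
E
```

```text
10.7 [ 0.4399 -0.2298  0.0378] [ 3.1416 -0.      1.7488]
[-1.70513766  0.93006503  3.6050653 ]
```

View pics/h3c.png

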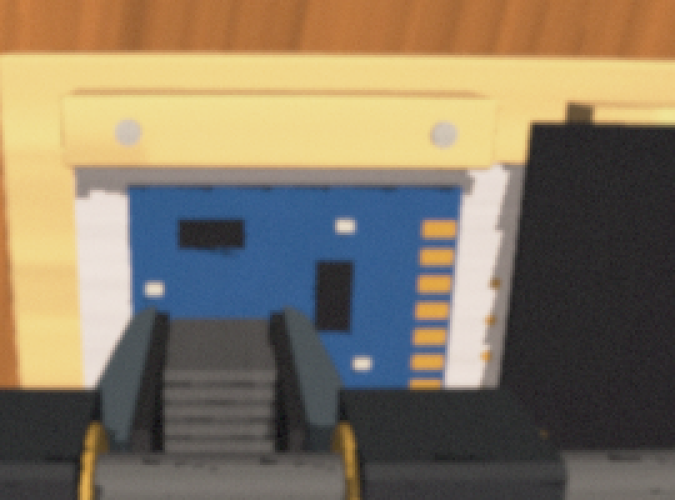

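The crop shows the board down on the plate: far edge at row 186, stop edge at row 166, contact edge at column 452–460 and flap edge at column 500–528. Checking the pose again:

```bash
python3 - <<'E'
from h import *
T=np.load("h3.npy")
f=lambda x,y:(170+x/2.5,90+y/2.5)
Jo=np.array([.4798,-.2232]);c,s=np.cos(.178),np.sin(.178);M=np.array([[c,s],[-s,c]])
for n,p,z in[("stopL",(65,165),.04),("stopR",(493,166),.04),("boardTL",(129,186),.0335),("boardTR",(461,186),.0335),("boardBR",(446,385),.0335),("boardBL",(134,300),.0335),("flapT",(530,124),.04),("flapB",(499,385),.04)]:
    print(n,np.round(1000*(M@(at_z("wrist",T,f(*p),z)[:2]-Jo)),1))
print(1000*(M@(get_state()["tool_pos"][:2]-Jo)))
E
```

```text
stopL [-74.5  52.2]
stopR [22.  52.1]
boardTL [-61.  46.]
boardTR [17.3 46.1]
boardBR [18.3 -5.8]
boardBL [-60.8  17.5]
flapT [29.5 61.7]
flapB [29.4 -2.6]
[-40.42088157   0.55333712]
```

The board's y is about 0, it is square, and its contact edge is at about x = 19 mm. I'll slide it 24.5 mm along the jig's x in small steps.

Emit:
move_arm --targets '[[[-1,0.008,0.0014,0,0,0,0],[-1,0.018,0.0032,0,0,0,0],[-1,0.028,0.005,0,0,0,0],[-1,0.038,0.0068,0,0,0,0],[-1,0.048,0.0086,0,0,0,0],[-1,0.058,0.0104,0,0,0,0],[-1,0.058,0.0104,0,0,0,0]]]'

```text
t: 11.7
tool_pos: [0.4551, -0.2272, 0.0377]
orientation: [3.141, 0.0, 1.749]
contact_force: [-1.6, 0.0, 3.6]
grip_width: 0.0237
grasp_force: 40.0
```

Emit:
move_arm --targets '[[[-1,0.008,0.0014,0,0,0,0],[-1,0.016,0.0028,0,0,0,0],[-1,0.024,0.0043,0,0,0,0],[-1,0.032,0.0058,0,0,0,0],[-1,0.0385,0.007,0,0,0,0],[-1,0.0385,0.007,0,0,0,0],[-1,0.0385,0.007,0,0,0,0]]]'

```text
t: 12.4
tool_pos: [0.4645, -0.2254, 0.0378]
orientation: [3.141, 0.0, 1.749]
contact_force: [-0.7, -0.5, 4.1]
grip_width: 0.0239
grasp_force: 40.0
```

```bash
python3 - <<'E'
from h import *
im,T=snap("h4")
F=[]
for i in range(4):
    sd=get_image("side");F.append(get_state()["contact_force"])
print(np.mean(F,0))
Jo=np.array([.4798,-.2232]);c,s=np.cos(.178),np.sin(.178);M=np.array([[c,s],[-s,c]])
print(1000*(M@(get_state()["tool_pos"][:2]-Jo)))
a=cv2.resize(cv2.imread("pics/h4.png")[90:290,170:440],None,fx=2.5,fy=2.5,interpolation=3)[:,:]
b=cv2.resize(cv2.cvtColor(sd,cv2.COLOR_RGB2BGR)[140:190,250:340],None,fx=2,fy=2)
a[-100:,-180:]=b
cv2.imwrite("pics/h4c.png",a)
E
```

```text
12.4 [ 0.4645 -0.2254  0.0378] [3.1407e+00 2.0000e-04 1.7488e+00]
[-0.0205185   0.96297446  3.33500578]
[-15.47802943   0.51035217]
```

View pics/h4c.png

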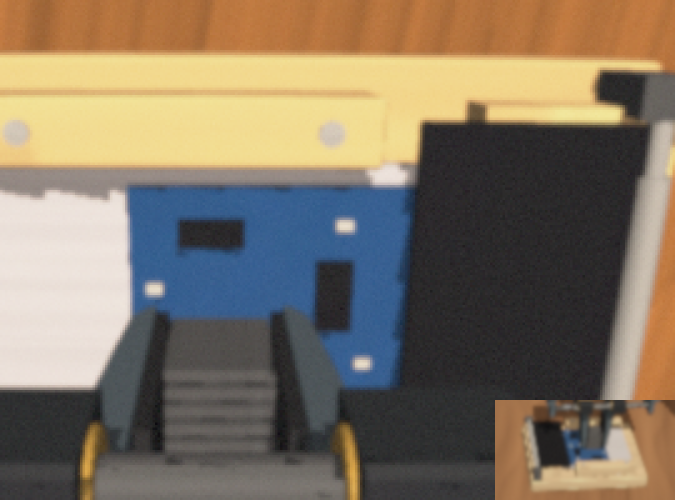

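The contact edge is now under the flap, which lies flat. I'll creep forward towards the rear stop for margin.

Emit:
move_arm --targets '[[[-1,0.002,0.0004,0,0,0,0],[-1,0.004,0.0007,0,0,0,0],[-1,0.004,0.0007,0,0,0,0],[-1,0.004,0.0007,0,0,0,0]]]'

```text
t: 13.05
tool_pos: [0.4648, -0.2254, 0.0377]
orientation: [-3.141, -0.0, 1.749]
contact_force: [-1.6, 0.2, 3.1]
grip_width: 0.0235
grasp_force: 40.0
```

Emit:
move_arm --targets '[[[-1,0.002,0.0004,0,0,0,0],[-1,0.004,0.0007,0,0,0,0],[-1,0.004,0.0007,0,0,0,0],[-1,0.004,0.0007,0,0,0,0]]]'

```text
t: 13.45
tool_pos: [0.4661, -0.2251, 0.0377]
orientation: [3.142, -0.0, 1.749]
contact_force: [-2.5, -0.7, 3.9]
grip_width: 0.0237
grasp_force: 40.0
```

The edge is now about 44–45 mm along the jig's x, clear of heavy contact. Next I'll press down in stages.

Emit:
move_arm --targets '[[[-1,0,0,-0.003,0,0,0],[-1,0,0,-0.006,0,0,0],[-1,0,0,-0.009,0,0,0],[-1,0,0,-0.012,0,0,0],[-1,0,0,-0.012,0,0,0],[-1,0,0,-0.012,0,0,0]]]'

```text
t: 14.05
tool_pos: [0.4661, -0.2251, 0.0351]
orientation: [3.141, 0.0, 1.749]
contact_force: [-2.9, 1.1, 7.0]
grip_width: 0.0236
grasp_force: 40.0
```

Emit:
move_arm --targets '[[[-1,0,0,-0.002,0,0,0],[-1,0,0,-0.004,0,0,0],[-1,0,0,-0.006,0,0,0],[-1,0,0,-0.006,0,0,0],[-1,0,0,-0.006,0,0,0]]]'

```text
t: 14.55
tool_pos: [0.4661, -0.2251, 0.0339]
orientation: [3.141, 0.0, 1.749]
contact_force: [-3.6, 0.4, 9.5]
grip_width: 0.0236
grasp_force: 40.0
```

Emit:
move_arm --targets '[[[-1,0,0,-0.002,0,0,0],[-1,0,0,-0.004,0,0,0],[-1,0,0,-0.004,0,0,0],[-1,0,0,-0.004,0,0,0]]]'

```text
t: 14.95
tool_pos: [0.4661, -0.2251, 0.0338]
orientation: [3.141, 0.0, 1.749]
contact_force: [-5.5, 1.4, 17.5]
grip_width: 0.0237
grasp_force: 40.0
```

The force rose from 9.5 to 17.5 N with almost no travel, so the plate is on its stop. One last look before handing in.

```bash
python3 - <<'E'
from h import *
im,T=snap("h5");s=get_state();print(s["contact_force"],s["wrist_torque"],s["grasp_force"])
a=cv2.resize(cv2.imread("pics/h5.png")[90:290,170:440],None,fx=2.5,fy=2.5,interpolation=3)
cv2.imwrite("pics/h5c.png",a)
E
```

```text
14.95 [ 0.4661 -0.2251  0.0338] [3.1410e+00 3.0000e-04 1.7488e+00]
[-5.27643122  0.58008455 17.00063707] [ 0.16704394  1.0111368  -0.0405768 ] 39.999056523665786
```

View pics/h5c.png

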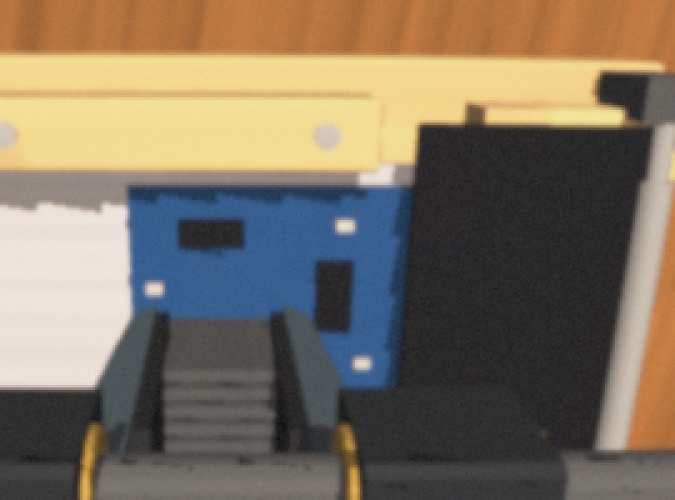

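The flap lies level, the board is square, and its contact edge is about 14–15 mm under the flap (column ≈410). Handing in.

```bash
python3 -c "
from cell import *
print(sign_off())"
```

```text
the job is handed in; nothing more can be done
None
```

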